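# Pry the snap-fit cover off a sensor box

### The arm

A 6-joint arm with a two-finger parallel gripper is mounted at the origin on the work surface. World frame = base frame: x ahead of the robot, y to its left, z up, the work surface at z = 0. Lengths are in m, angles in degrees, forces in N, time in s.
With the tool pointing down it reaches from about 0.25 to 0.725 m from the base axis. Payload 9.7 kg.
Tool frame: the origin (TCP) lies at the very end of the fingers, on their centre line; the grasp point (between the pads) lies 19 mm behind it; z points along the fingers, y is the line along which they close (so a half turn about z gives the same grasp; the last joint's range is limited). The gripper opens to 85 mm and grips with 20 to 120 N. Pads are 22 mm wide; open, the fingers measure 114 mm over their backs; the gripper's body (76 mm by 85 mm) begins 54 mm behind the grasp point. The pads swing forward as they close: fully open they stand 13 mm farther back than shut.
Start: joints at [76.776, 4.979, 10.078, 95.1, 0, 90], TCP at [0.126, 0.535, 0.231] pointing down, gripper open.
Joint ranges: [-179.16, 179.16], [-48.56, 103.87], [-65.8, 70.77], [-126.05, 130.52], [-82.76, 87.17], [-180, 180]. Speed limits (degrees/s): [127.2, 127.2, 147.25, 180, 180, 180].

### API

Orientations are given as [roll, pitch, yaw] about the fixed x, y, z axes, in that order (R = Rz(yaw) Ry(pitch) Rx(roll)).
In Python, from workcell import bot, viewer, finder gives the robot as it stands. The module is installed in compiled form; this text tells all that it offers.
- The arm moves only by the shell command python3 -m inch 'ROWS' [FORCE]. ROWS is JSON, a list that holds one entry, the list of rows, each a list of 7 numbers: the opening in per cent of the stroke, from 0 (shut) to 100 (fully open), then the shift along the tool's x, y, z in mm, then the turn, a rotation vector about the tool's x, y, z in degrees. In form: [[[grip, tx, ty, tz, ax, ay, az], ...]]. A call has 1 to 8 rows; each row shifts and turns the commanded pose from where the row before left it, along the tool's axes as they then stand; what a row does not reach is not made up. A row lasts 1/8 s, in which the tool goes at most 62.5 mm and 10.7 degrees, less where a joint would pass 70% of its speed; a pose out of reach is approached as far as the arm can. A call with a gripper value outside its range is refused whole. The fingers move at their own pace and stop on an object; FORCE is the grip in N (left out, the last holds). Time passes only in rows, so rows that do not move let the fingers close. It gives the time, the measured TCP pose, the force, the opening and the grip force at its end, in the units of the state.
- bot.get_obs(): the state, without advancing time (a new reading comes with each control period).
- viewer.camera(name): name is "scene" or "top"; returns a dict with "pixels" (384x512x3 uint8, red, green, blue), "vfov" (degrees; the focal length in pixels is half the picture's height over the tangent of half this angle, whatever the lens; pixels are square), "cx", "cy" (the principal point, pixels), "k1" (the pictures are not rectified: a ray, as slopes to the right and down, at radius r is drawn at 1 + k1 r^2 times it, then the intrinsics apply), "R" (3x3) and "t" (3): a world point X has camera coordinates R X + t. Camera axes: x right, y down, z forward; pixel columns grow to the right and rows downward; lengths in m; the calibration is good to about 2 mm. A picture is of the moment at which its call begins. There is no depth.
- bot.job_done(): hands the job in; it is judged then, once.
Trained networks look in the newest picture that a camera, given by its name, has taken for a name from the list of things; names that differ only in an ending like _2 or _b are one class to them, and where a whole thing is asked for, a point or a joint stands for the part that bears it (a point fixed in the world has none). Each returns a list of dicts, best first, with "conf" (0 to 1); they miss things now and then, are a little off and sometimes report something else, mostly with a low value. They report only what shows in the picture. A call takes as long as a camera call. They do not tell look-alikes from the thing itself.
- finder.outline_of(camera, thing): "pixels" (384x512 bool, what is visible of it) and "extent" ([centre column, centre row, width, height] in pixels, round what is visible of it).
- finder.mark_of(camera, thing): "position" ([column, row] in pixels: a listed point, or the origin of a listed thing).
The state is a dict: "time": time; "q": joint angles; "qd": joint speeds; "joint_efforts": joint torques, N m; "ee_pos": TCP position; "tcp_rot": TCP orientation; "wrist_force": force on the tool from outside, world axes, zero at the start; "torque": the same for the moment, N m; "opening": finger opening in m; "grasp_force": force on a finger pad.
Only numpy, scipy, OpenCV 4.12 (cv2) and the standard library are available. Lean on these libraries where they do the work, as an engineer would, in place of code of your own. Each camera call takes 0.05 s, during which the arm holds its last target. There are 200 camera calls.

### The job

Take the flat-bladed pry tool, slide its blade into the notch under the lip of the sensor box's snap-fit cover and lever the cover up until it has sprung clear of its two front catches. Use the tool, not the fingers, on the cover. Then draw the blade out and lay the tool down on the bench, without dropping it.

Things in the scene. Friction and masses are not known exactly. Their poses are not given: they have to be found in the camera images.
- pry_tool: Pry tool: teal square handle 100 x 22 x 28 mm (long, wide, tall), flat level steel blade 16 mm wide, 3 mm thick (2 at the tip), 87 mm long, 14 mm above the underside; 0.12 kg. Three other tools have the same handle but round shanks (socket, needle or ball end). Origin: underside of the handle's middle, on the bench; x towards the blade's tip, z up.
- blade_tip (a point): Middle of the pry blade's end edge: 137 mm ahead (x) of the handle's middle, 14 mm above the handle's underside. Axes as the tool's.
- cover: Snap-fit cover on the sensor box: grey plate 100 x 112 x 2.5 mm, 60 g. Hooks hold its far edge; two spring balls 43 mm either side of the notch hold the notch edge: lifted 6 mm (about 4 N) it snaps past and rests on them, 9 mm up. A lip over the notch, 34 mm wide, flares 8 mm out and up. Origin: middle of the notch edge, underside, 100 mm above the bench; x to the far edge.
- notch (a point): Notch 36 mm wide, 10 mm high in the wall facing the robot's left (10 mm thick) of the fixed grey sensor box: from the sill, 90 mm above the bench, to the cover's underside; hollow behind for 60 mm. The other grey box has a screwed lid. Point: middle of the notch, outer face, 95 mm high; x level into the box, z up. With 25 to 40 mm of blade inside, lever over the sill: handle down 25 degrees.
Not all that is in view belongs to the job. What is shaped like the pry_tool but blue or pink is not meant. What is shaped like the cover but turquoise is not meant.

How it is judged:
By the outcome, as a careful person would: the job done as asked, in the order asked, and still so for the second after the job is handed in, with the robot touching nothing.
It also fails if it takes over 51 s, if anything falls off the work surface, if the arm or the gripper's body presses on something with over 40 N, if the wrist force passes 120 N, or if a joint passes its speed limit or range.

## Working session

There is one attempt and no reset: what is moved stays moved. The work goes in short steps, Python scripts to look and compute and a shell command to move; the robot and the scene stay as the last step left them, time stands still between calls to the robot, and variables do not carry over. Pictures are saved under pics/ and viewed, at most 10 in all, crops included, and the job is handed in when it is done.

```bash
mkdir -p pics
cat > h.py <<'E'
import numpy as np, cv2
from workcell import bot, viewer, finder
from scipy.spatial.transform import Rotation as Ro
def cam(n):
    return viewer.camera(n)
def ray(c,px):
    f=192/np.tan(np.radians(c['vfov'])/2)
    d=np.array([(px[0]-c['cx'])/f,(px[1]-c['cy'])/f]); u=d.copy()
    for _ in range(20): u=d/(1+c['k1']*(u@u))
    R=np.array(c['R']); t=np.array(c['t'])
    return -R.T@t, R.T@np.array([u[0],u[1],1])
def atz(c,px,z):
    o,d=ray(c,px); return o+d*(z-o[2])/d[2]
def proj(c,X):
    f=192/np.tan(np.radians(c['vfov'])/2)
    p=np.array(c['R'])@X+np.array(c['t']); u=p[:2]/p[2]; u=u*(1+c['k1']*(u@u))
    return np.array([u[0]*f+c['cx'],u[1]*f+c['cy']])
def save(c,name,box=None,s=1):
    im=c['pixels'][:,:,::-1]
    if box: im=im[box[1]:box[3],box[0]:box[2]]
    return cv2.imwrite('pics/'+name,cv2.resize(im,None,fx=s,fy=s,interpolation=cv2.INTER_CUBIC))
E
python3 - <<'E'
from h import *
ims=[]
for n in("scene","top"):
    c=cam(n); ims.append(c['pixels'][:,:,::-1])
    print(n,c['vfov'],c['cx'],c['cy'],c['k1'],(-np.array(c['R']).T@c['t']).round(3))
    for th,z in(("pry_tool",.0),("cover",.1)):
        for d in finder.outline_of(n,th)[:5]: print(th,'outl',round(d['conf'],2),np.round(d['extent']),atz(c,d['extent'][:2],z).round(3))
    for th,z in(("pry_tool",0),("blade_tip",.014),("cover",.1),("notch",.095)):
        for d in finder.mark_of(n,th)[:5]: print(th,round(d['conf'],2),np.round(d['position']),atz(c,d['position'],z).round(3))
cv2.imwrite('pics/a.png',cv2.resize(ims[0],None,fx=1.5,fy=1.5));cv2.imwrite('pics/b.png',cv2.resize(ims[1],None,fx=1.5,fy=1.5))
o=bot.get_obs();print(o['ee_pos'],o['tcp_rot'],o['time'],o['opening'],o['wrist_force'])
E
```

```text
scene 50.917878844301256 253.73000263016772 190.48542002823552 -0.14281238084794043 [ 0.746 -0.512  0.848]
pry_tool outl 0.97 [297. 174.  57.  33.] [0.504 0.199 0.   ]
pry_tool outl 0.97 [190. 232.  72.  35.] [ 0.349 -0.103 -0.   ]
pry_tool outl 0.94 [224. 128.  61.  13.] [0.228 0.263 0.   ]
cover outl 0.7 [263. 301.  70.  62.] [ 0.612 -0.219  0.1  ]
cover outl 0.59 [341. 280.  64.  61.] [ 0.733 -0.104  0.1  ]
pry_tool 0.85 [284. 167.] [0.46  0.204 0.   ]
pry_tool 0.8 [210. 128.] [0.191 0.243 0.   ]
pry_tool 0.78 [180. 240.] [ 0.341 -0.135  0.   ]
blade_tip 0.98 [226. 216.] [ 0.408 -0.026  0.014]
blade_tip 0.69 [251. 125.] [0.303 0.301 0.014]
blade_tip 0.64 [326. 190.] [0.602 0.172 0.014]
cover 0.66 [270. 276.] [ 0.601 -0.164  0.1  ]
cover 0.57 [321. 267.] [ 0.684 -0.094  0.1  ]
top 43.22409406443125 257.7575059359615 196.71095737847827 -0.17869875763616264 [0.212 0.035 1.205]
pry_tool outl 0.94 [166. 287.  43.  66.] [0.234 0.259 0.   ]
pry_tool outl 0.8 [196. 182.  12.  74.] [0.503 0.195 0.   ]
pry_tool outl 0.59 [312. 243.  63.  49.] [ 0.349 -0.101  0.   ]
cover outl 0.64 [359. 136.  46.  42.] [ 0.598 -0.207  0.1  ]
cover outl 0.6 [292. 102.  50.  45.] [ 0.683 -0.045  0.1  ]
pry_tool 0.97 [196. 199.] [0.458 0.193 0.   ]
pry_tool 0.86 [177. 304.] [0.193 0.231 0.   ]
pry_tool 0.75 [327. 254.] [ 0.323 -0.139  0.   ]
blade_tip 0.62 [144. 256.] [0.31  0.317 0.014]
blade_tip 0.61 [280. 219.] [ 0.408 -0.02   0.014]
blade_tip 0.57 [199. 145.] [0.598 0.189 0.014]
cover 0.84 [286. 116.] [ 0.645 -0.031  0.1  ]
cover 0.56 [338. 136.] [ 0.598 -0.157  0.1  ]
notch 0.82 [339. 135.] [ 0.602 -0.16   0.095]
[0.12581011 0.53540423 0.23129497] [ 1.79999668e+02 -7.79026864e-04  1.66776344e+02] 0.7 0.08538280697458306 [0.39977032 0.47396524 0.112702  ]
```

View pics/a.png

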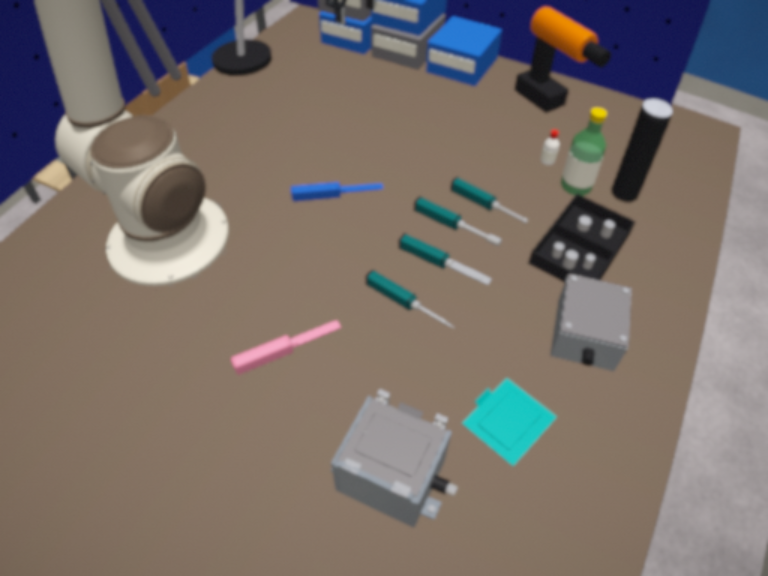

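View pics/b.png

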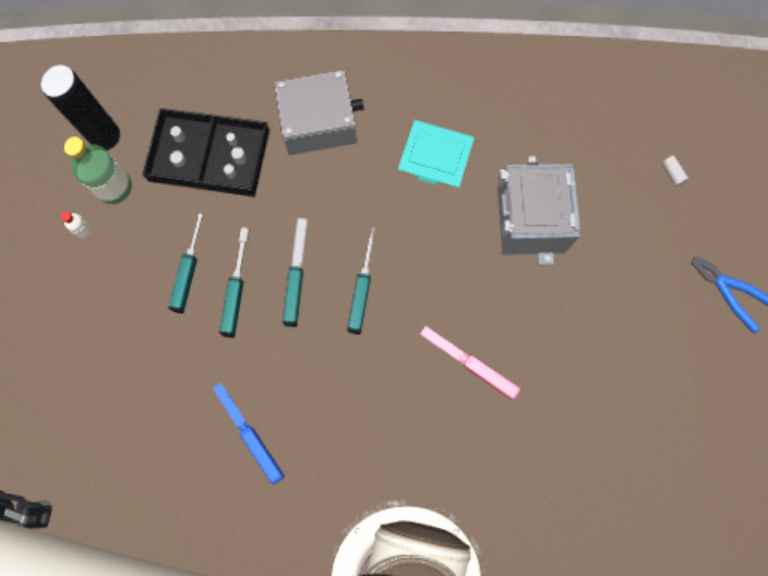

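Top view (display px /1.5). Teal tools at (122,187) ball, (155,203) socket, (196,182) flat wide blade and (240,203) needle. Blue is at (165,287) and pink at (312,243). Grey snap-cover box with side notch at (359,136), screwed-lid box at (210,75), turquoise plate at (292,102). I choose (196,182) and the box at (359,136), and check both with a close crop.

Run:
```python
from h import *
c=cam("top"); s=cam("scene")
im=lambda c,b,k:cv2.resize(c['pixels'][b[1]:b[3],b[0]:b[2],::-1],None,fx=k,fy=k,interpolation=cv2.INTER_CUBIC)
a=im(c,(170,135,220,225),6); b=im(c,(322,100,392,175),6); d=im(s,(215,250,315,355),5)
H=540; t=np.zeros((H,800,3),np.uint8); 
t[:540,:300]=a; t[:450,300:720]=b; cv2.imwrite('pics/c.png',t); cv2.imwrite('pics/d.png',d)
# teal handle axis in top, at z=28mm (top face); blade at 15mm
for n,c in(("top",c),("scene",s)):
    for d in finder.outline_of(n,"pry_tool"):
        m=np.array(d['pixels']); 
        hsv=cv2.cvtColor(c['pixels'],cv2.COLOR_RGB2HSV)
        ext=d['extent']
        e=(195.5,182) if n=="top" else (297,174)
        if np.hypot(ext[0]-e[0],ext[1]-e[1])>8: continue
        teal=m&(hsv[...,1]>110)&(hsv[...,0]>75)&(hsv[...,0]<105); bl=m&(hsv[...,1]<70)
        for nm,q,z in(("handle",teal,.02),("blade",bl,.0145)):
            v,u=np.nonzero(q); P=np.array([atz(c,p,z)[:2] for p in zip(u,v)])
            mn=P.mean(0); w=np.linalg.svd(P-mn,full_matrices=False)[2][0]; pr=(P-mn)@w
            print(n,nm,len(P),mn.round(4),np.degrees(np.arctan2(w[1],w[0])).round(1),np.ptp(pr).round(3))
```

```text
top handle 299 [0.4595 0.1935] 175.6 0.1
top blade 241 [0.5342 0.1898] 174.8 0.189
scene handle 286 [0.4617 0.1875] -6.8 0.097
scene blade 195 [0.5268 0.1855] -2.9 0.188
```

View pics/c.png

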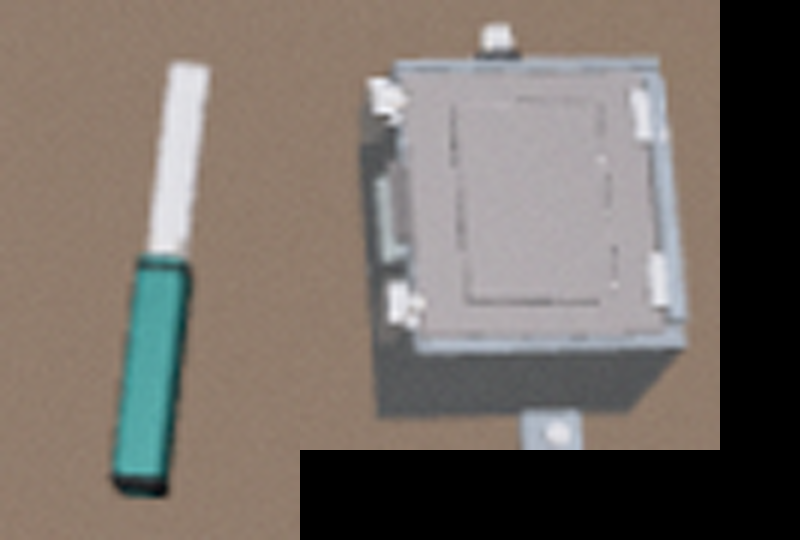

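View pics/d.png

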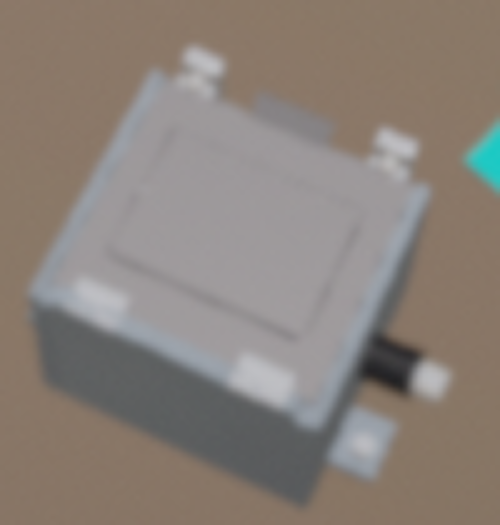

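The crop confirms the flat, wide white blade with the teal handle. The snap box has its lip at top px (338,135), between the two white catches at about (337,117) and (339,150). Next I work out the grasp move and the box's pose.

```bash
cat >> h.py <<'E'
def go(P,rpy,show=True):
    o=bot.get_obs(); R=Ro.from_euler('xyz',o['tcp_rot'],degrees=True); G=Ro.from_euler('xyz',rpy,degrees=True)
    d=np.array(P)-o['ee_pos']
    print('t',round(o['time'],2),'pos',np.round(o['ee_pos'],4),'rpy',np.round(o['tcp_rot'],1),'F',np.round(o['wrist_force'],1),'open',round(o['opening']*1e3,1),'grip',np.round(o['grasp_force'],1))
    print('shift(before turn) mm',(R.inv().apply(d)*1e3).round(1),' shift(after turn)',(G.inv().apply(d)*1e3).round(1),'turn',(R.inv()*G).as_rotvec(degrees=True).round(2))
E
python3 - <<'E'
from h import *
go([.460,.191,.1],[180,0,174.5])
c=cam("top"); s=cam("scene")
f=lambda x,y:(322+(x-300)/6,100+y/6)
g=lambda x,y:(215+x/5,250+y/5)
print('top cover corners NL,NR?',*[atz(c,f(*p),.1025).round(4) for p in((400,75),(418,340),(655,72),(680,325))])
print('scene',*[atz(s,g(*p),.1025).round(4) for p in((160,85),(425,190),(310,420),(40,295))])
print('catches top',*[atz(c,f(*p),.105).round(4) for p in((388,102),(405,303))],'lip',atz(c,f(396,208),.104).round(4))
print('catches scene',*[atz(s,g(*p),.105).round(4) for p in((200,70),(392,148))],'lip',atz(s,g(293,118),.104).round(4))
E
```

```text
t 0.9 pos [0.1258 0.5354 0.2313] rpy [180.    0.  166.8] F [ 0.9 -1.2  0.1] open 85.1 grip 0.0
shift(before turn) mm [-404.1 -258.8  131.3]  shift(after turn) [-365.7 -310.8  131.3] turn [ 0.    0.   -7.72]
top cover corners NL,NR? [ 0.6571 -0.1589  0.1025] [ 0.5446 -0.1628  0.1025] [ 0.6615 -0.2649  0.1025] [ 0.5531 -0.2695  0.1025]
scene [ 0.5488 -0.1684  0.1025] [ 0.6652 -0.1598  0.1025] [ 0.6665 -0.266   0.1025] [ 0.5521 -0.2711  0.1025]
catches top [ 0.6443 -0.1531  0.105 ] [ 0.5591 -0.1575  0.105 ] lip [ 0.5993 -0.1552  0.104 ]
catches scene [ 0.5606 -0.1555  0.105 ] [ 0.6459 -0.1503  0.105 ] lip [ 0.6043 -0.1566  0.104 ]
```

```bash
python3 -m inch '[[[70,-50,-32,6,0,0,0],[70,-50,-32,6,0,0,0],[70,-50,-32,6,0,0,0],[70,-50,-32,6,0,0,0],[70,-50,-32,6,0,0,0],[70,-50,-32,6,0,0,0],[70,-50,-32,6,0,0,0],[70,-50,-32,6,0,0,-7.7]]]' 60
python3 - <<'E'
from h import *
go([.460,.191,.05],[180,0,174.5])
c=cam("top");
for n in("top","scene"):
  c=cam(n)
  for th,z in(("pry_tool",0),):
    for d in finder.mark_of(n,th)[:4]: print(n,th,round(d['conf'],2),np.round(d['position']),atz(c,d['position'],z).round(3))
E
```

```text
time: 2.0
ee_pos: [0.4578, 0.1931, 0.1833]
tcp_rot: [180.0, 0.0, 174.6]
wrist_force: [0.9, 1.2, -0.1]
opening: 0.0598
grasp_force: 0.0
t 2.0 pos [0.4578 0.1931 0.1833] rpy [180.    0.  174.6] F [ 0.9  1.2 -0.1] open 59.8 grip 0.0
shift(before turn) mm [ -2.3  -1.9 133.3]  shift(after turn) [ -2.4  -1.9 133.3] turn [0.03 0.04 0.12]
top pry_tool 0.75 [327. 253.] [ 0.325 -0.138  0.   ]
scene pry_tool 0.89 [210. 128.] [0.19  0.243 0.   ]
scene pry_tool 0.85 [282. 170.] [0.462 0.192 0.   ]
scene pry_tool 0.75 [178. 238.] [ 0.333 -0.133  0.   ]
```

```bash
python3 -m inch '[[[70,-2,-1,50,0,0,0],[70,0,0,50,0,0,0],[70,0,0,50,0,0,0],[70,0,0,20,0,0,0],[70,0,0,10,0,0,0],[0,0,0,0,0,0,0],[0,0,0,0,0,0,0],[0,0,0,0,0,0,0]]]' 60
python3 -m inch '[[[0,0,0,0,0,0,0],[0,0,0,0,0,0,0],[0,0,0,0,0,0,0],[0,0,0,0,0,0,0]]]' 100
```

```text
time: 3.25
ee_pos: [0.4594, 0.1941, 0.0048]
tcp_rot: [179.9, 0.1, 174.5]
wrist_force: [-1.7, 0.6, 5.6]
opening: 0.0208
grasp_force: 60.6
time: 3.75
ee_pos: [0.4595, 0.1941, 0.0049]
tcp_rot: [179.9, 0.1, 174.5]
wrist_force: [-1.3, 0.8, 7.3]
opening: 0.0201
grasp_force: 98.8
```

```bash
python3 -m inch '[[[0,0,0,-20,0,0,0],[0,0,0,-50,0,0,0],[0,0,0,-50,0,0,0],[0,0,0,-50,0,0,0]]]'
python3 - <<'E'
from h import *
go([.60,.03,.18],[180,0,93.2])
E
```

```text
time: 4.25
ee_pos: [0.4584, 0.1934, 0.1753]
tcp_rot: [180.0, 0.0, 174.5]
wrist_force: [0.2, -0.1, -1.4]
opening: 0.0201
grasp_force: 97.8
t 4.25 pos [0.4584 0.1934 0.1753] rpy [180.    0.  174.5] F [ 0.2 -0.1 -1.4] open 20.1 grip 97.8
shift(before turn) mm [-156.7 -148.9   -4.7]  shift(after turn) [-171.   132.3   -4.7] turn [3.000e-02 1.000e-02 8.126e+01]
```

```bash
python3 -m inch '[[[0,0,0,0,0,0,10.2],[0,0,0,0,0,0,10.2],[0,0,0,0,0,0,10.2],[0,0,0,0,0,0,10.2],[0,0,0,0,0,0,10.1],[0,0,0,0,0,0,10.1],[0,0,0,0,0,0,10.1],[0,0,0,0,0,0,10.2]]]'
python3 -m inch '[[[0,-40,30,0,0,0,0],[0,-40,30,0,0,0,0],[0,-40,30,0,0,0,0],[0,-30,30,0,0,0,0],[0,-15,12,0,0,0,0],[0,0,0,0,0,0,0]]]'
python3 - <<'E'
from h import *
go([.60,.03,.18],[180,0,93.2])
o=bot.get_obs(); p=np.array(o['ee_pos'])
h=np.array([np.cos(np.radians(-86.8)),np.sin(np.radians(-86.8)),0]); e=p+.137*h+[0,0,.009]
print('expected tip',e.round(4))
rays=[]
for n in("top","scene"):
  c=cam(n); q=min(finder.mark_of(n,"blade_tip"),key=lambda d:np.hypot(*(np.array(d['position'])-proj(c,e))))
  print(n,q['conf'],np.round(q['position'],1),proj(c,e).round(1),atz(c,q['position'],e[2]).round(4)); rays.append(ray(c,q['position']))
A=sum(np.eye(3)-np.outer(d,d)/(d@d) for o_,d in rays); b=sum((np.eye(3)-np.outer(d,d)/(d@d))@o_ for o_,d in rays)
print('tri',np.linalg.solve(A,b).round(4))
save(c,'e.png',(200,150,360,350),3)
E
```

```text
time: 5.25
ee_pos: [0.4586, 0.1934, 0.1736]
tcp_rot: [180.0, -0.0, 92.8]
wrist_force: [-0.1, -0.1, -1.1]
opening: 0.0199
grasp_force: 97.9
time: 6.0
ee_pos: [0.5997, 0.0354, 0.173]
tcp_rot: [-180.0, -0.0, 93.1]
wrist_force: [-0.2, 0.1, -1.6]
opening: 0.0198
grasp_force: 98.1
t 6.0 pos [0.5997 0.0354 0.173 ] rpy [-180.    -0.    93.1] F [-0.2  0.1 -1.6] open 19.8 grip 98.1
shift(before turn) mm [-5.4  0.  -7. ]  shift(after turn) [-5.4 -0.  -7. ] turn [-0.05 -0.01 -0.11]
expected tip [ 0.6074 -0.1014  0.182 ]
top 0.51 [319.2 117.6] [319.8 119.4] [ 0.6117 -0.1002  0.182 ]
scene 0.7 [227.7 220.2] [289.3 233.5] [ 0.4852 -0.1314  0.182 ]
tri [ 0.5451 -0.1286  0.2539]
```

View pics/e.png

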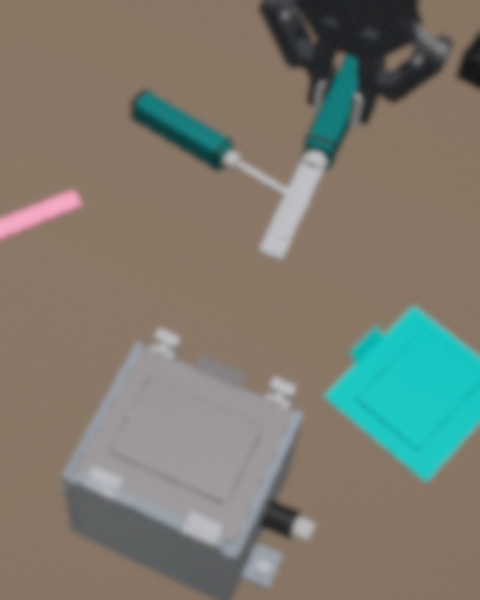

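The picture shows the blade tip at scene px about (292,234), within 3 px of the prediction, with the lip at (273,273). The tool sits straight in the grip. I lower to the notch's height and shift sideways.

```bash
python3 -m inch '[[[0,0,-9,40,0,0,0],[0,0,0,35,0,0,0],[0,0,0,12,0,0,0],[0,0,0,0,0,0,0]]]'
python3 - <<'E'
from h import *
o=bot.get_obs(); p=np.array(o['ee_pos'])
y=np.radians(o['tcp_rot'][2]+180); h=np.array([np.cos(y),np.sin(y),0]); e=p+.137*h+[0,0,.009]
N=np.array([.602,-.160,.095]); print(np.round(p,4),'tip',e.round(4),'in frame along',((N-e)@h).round(4))
c=cam("top"); s=cam("scene"); print(proj(c,e),proj(c,N),proj(s,e),proj(s,N))
a=lambda c,b,k:cv2.resize(c['pixels'][b[1]:b[3],b[0]:b[2],::-1],None,fx=k,fy=k,interpolation=cv2.INTER_CUBIC)
t=np.zeros((480,780,3),np.uint8); x=a(c,(305,105,370,165),6); t[:360,:390]=x; x=a(s,(245,205,310,285),6); t[:480,390:]=x
cv2.imwrite('pics/f.png',t)
E
```

```text
time: 6.7
ee_pos: [0.5902, 0.036, 0.0865]
tcp_rot: [-180.0, -0.0, 93.2]
wrist_force: [0.8, -0.0, -0.3]
opening: 0.0203
grasp_force: 98.2
[0.5902 0.036  0.0865] tip [ 0.5978 -0.1007  0.0955] in frame along 0.0594
[315.10475433 135.94626681] [339.32184596 134.86950469] [282.43208044 253.38820556] [271.67454057 276.43898402]
```

View pics/f.png

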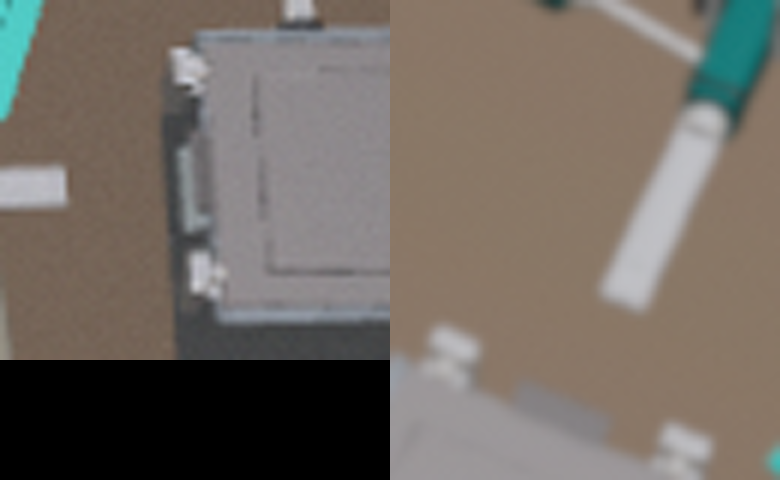

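In the crop the tip (top px (316,136)) lines up with the lip (about (338,135)). I insert slowly.

```bash
python3 -m inch '[[[0,-20,0,0,0,0,0],[0,-20,0,0,0,0,0],[0,-10,0,0,0,0,0],[0,-8,0,0,0,0,0],[0,-6,0,0,0,0,0],[0,-6,0,0,0,0,0]]]'
python3 -m inch '[[[0,-6,0,0,0,0,0],[0,-6,0,0,0,0,0],[0,-6,0,0,0,0,0],[0,-6,0,0,0,0,0],[0,0,0,0,0,0,0]]]'
python3 - <<'E'
from h import *
o=bot.get_obs(); p=np.array(o['ee_pos'])
y=np.radians(o['tcp_rot'][2]+180); h=np.array([np.cos(y),np.sin(y),0]); e=p+.137*h+[0,0,.009]
N=np.array([.602,-.160,.095]); print(np.round(p,4),'tip',e.round(4),'along',((N-e)@h).round(4))
c=cam("top"); s=cam("scene")
a=lambda c,b,k:cv2.resize(c['pixels'][b[1]:b[3],b[0]:b[2],::-1],None,fx=k,fy=k,interpolation=cv2.INTER_CUBIC)
t=np.zeros((480,780,3),np.uint8); x=a(c,(305,105,370,165),6); t[:360,:390]=x; x=a(s,(245,225,310,305),6); t[:480,390:]=x
cv2.imwrite('pics/g.png',t)
E
```

```text
time: 7.55
ee_pos: [0.5944, -0.0345, 0.0862]
tcp_rot: [-180.0, -0.0, 93.2]
wrist_force: [0.7, 0.2, -0.4]
opening: 0.02
grasp_force: 98.2
time: 8.18
ee_pos: [0.5957, -0.0587, 0.0863]
tcp_rot: [180.0, 0.0, 93.1]
wrist_force: [0.9, 0.1, -1.7]
opening: 0.0202
grasp_force: 98.3
[ 0.5957 -0.0587  0.0863] tip [ 0.6032 -0.1955  0.0953] along -0.0355
```

View pics/g.png

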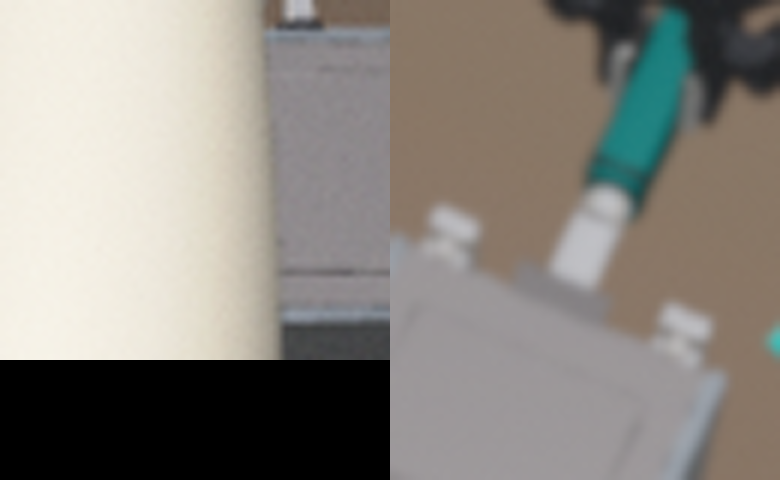

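The scene crop shows the blade under the lip, with about 41 mm visible, so roughly 37 mm is inside and centred. There is no contact force. I settle it onto the sill and lever about the sill edge.

```bash
python3 -m inch '[[[0,0,0,3.5,0,0,0],[0,0,0,0,0,0,0]]]' 120
python3 -m inch '[[[0,-1,0,8.9,0,-5,0],[0,-1,0,8.9,0,-5,0],[0,0,0,0,0,0,0]]]'
python3 -m inch '[[[0,-0.6,0,5.3,0,-3,0],[0,-0.6,0,5.3,0,-3,0],[0,-0.6,0,5.3,0,-3,0],[0,0,0,0,0,0,0]]]'
python3 -m inch '[[[0,-0.6,0,5.3,0,-3,0],[0,-0.6,0,5.3,0,-3,0],[0,0,0,0,0,0,0]]]'
```

```text
time: 8.52
ee_pos: [0.5958, -0.0581, 0.0827]
tcp_rot: [180.0, 0.0, 93.2]
wrist_force: [0.7, -0.2, -0.5]
opening: 0.0197
grasp_force: 121.1
time: 8.9
ee_pos: [0.5955, -0.0602, 0.0648]
tcp_rot: [-179.9, 10.0, 93.3]
wrist_force: [-0.8, 0.4, 1.2]
opening: 0.0196
grasp_force: 121.2
time: 9.4
ee_pos: [0.5961, -0.0661, 0.0501]
tcp_rot: [-180.0, 18.9, 93.2]
wrist_force: [-0.8, 0.7, 0.8]
opening: 0.0199
grasp_force: 121.2
time: 9.78
ee_pos: [0.5965, -0.0711, 0.0407]
tcp_rot: [-180.0, 24.9, 93.2]
wrist_force: [-0.1, 0.8, 1.7]
opening: 0.0194
grasp_force: 121.3
```

Run:
```python
from h import *
c=cam("scene"); save(c,'i.png',(210,220,320,355),4)
o=bot.get_obs(); print(o['wrist_force'],o['torque'])
```

```text
[-0.66795679  1.72751224  0.81340417] [ 0.45488498  0.08960097 -0.15234955]
```

View pics/i.png

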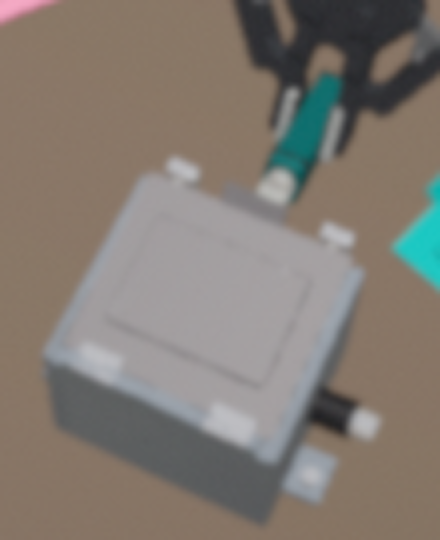

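The cover's notch edge now stands above the rim and hides the inner balls of the catches at (183,172) and (337,238) in the crop. I lever a little further for margin, swing back and draw the blade out.

```bash
python3 -m inch '[[[0,-0.6,0,5.3,0,-3,0],[0,0,0,0,0,0,0],[0,0.2,0,-5.3,0,3,0],[0,0.2,0,-8.9,0,5,0],[0,0.2,0,-8.9,0,5,0],[0,0.2,0,-8.9,0,5,0],[0,0.2,0,-8.9,0,5,0],[0,0.2,0,-8.9,0,5,0]]]'
python3 -m inch '[[[0,0,0,-2,0,0,0],[0,10,0,0,0,0,0],[0,10,0,0,0,0,0],[0,15,0,0,0,0,0],[0,20,0,0,0,0,0],[0,20,0,0,0,0,0],[0,20,0,0,0,0,0],[0,0,0,0,0,0,0]]]'
python3 - <<'E'
from h import *
c=cam("scene"); s=cam("top")
a=lambda c,b,k:cv2.resize(c['pixels'][b[1]:b[3],b[0]:b[2],::-1],None,fx=k,fy=k,interpolation=cv2.INTER_CUBIC)
t=np.zeros((540,800,3),np.uint8); t[:540,:440]=a(c,(210,220,320,355),4); t[:375,440:790]=a(s,(322,100,392,175),5)
cv2.imwrite('pics/j.png',t)
go([.53,.02,.10],[180,0,93.2])
E
```

```text
time: 10.82
ee_pos: [0.5959, -0.0588, 0.0842]
tcp_rot: [179.9, -0.3, 93.2]
wrist_force: [0.2, 0.4, -2.1]
opening: 0.0193
grasp_force: 120.9
time: 11.82
ee_pos: [0.5904, 0.0378, 0.085]
tcp_rot: [180.0, -0.0, 93.3]
wrist_force: [-0.2, -0.3, -1.6]
opening: 0.0197
grasp_force: 120.9
t 11.93 pos [0.5905 0.0362 0.085 ] rpy [180.    0.   93.2] F [-1.1  0.2 -1.2] open 19.5 grip 120.9
shift(before turn) mm [-12.8 -61.3 -15. ]  shift(after turn) [-12.8 -61.3 -15. ] turn [0.   0.01 0.02]
```

View pics/j.png

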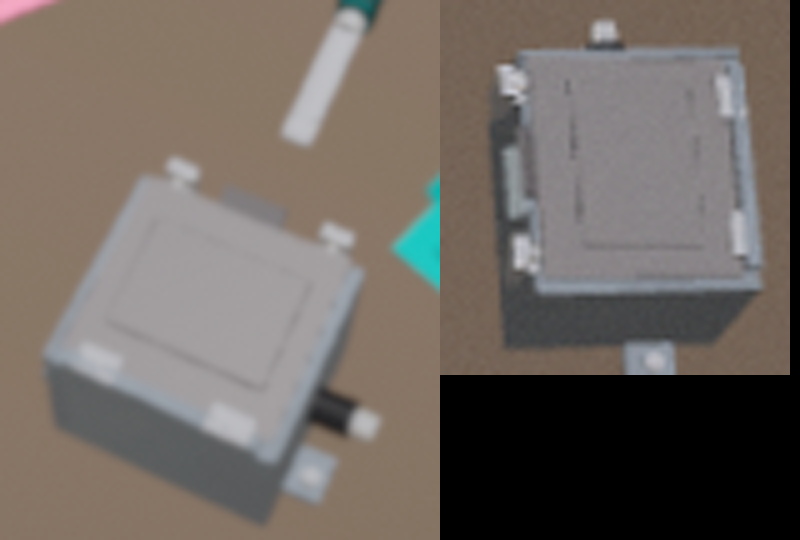

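In both views the cover stays raised on the catches after the blade is out. It hides the balls in the scene view. I move to clear bench and set the tool down gently.

```bash
python3 -m inch '[[[0,-5,-30,0,0,0,0],[0,-10,-32,0,0,0,0],[0,-16,-30,0,0,0,0],[0,0,0,30,0,0,0],[0,0,0,30,0,0,0],[0,0,0,10,0,0,0],[0,0,0,5,0,0,0],[0,0,0,0,0,0,0]]]'
python3 -m inch '[[[0,0,0,2,0,0,0],[0,0,0,1,0,0,0],[0,0,0,1,0,0,0],[0,0,0,0,0,0,0]]]' 40
```

```text
time: 12.92
ee_pos: [0.5008, -0.0002, 0.0106]
tcp_rot: [180.0, 0.0, 93.2]
wrist_force: [-0.4, 0.9, -1.5]
opening: 0.0195
grasp_force: 121.1
time: 13.42
ee_pos: [0.5003, -0.0001, 0.006]
tcp_rot: [-180.0, 0.0, 93.2]
wrist_force: [-0.0, 0.4, -0.9]
opening: 0.0195
grasp_force: 121.1
```

```bash
python3 -m inch '[[[0,0,0,0.7,0,0,0],[0,0,0,0.7,0,0,0],[0,0,0,0,0,0,0]]]' 40
```

```text
time: 13.8
ee_pos: [0.5004, -0.0001, 0.0051]
tcp_rot: [180.0, -0.0, 93.2]
wrist_force: [-2.6, 0.7, 4.8]
opening: 0.0196
grasp_force: 121.9
```

Contact with the bench shows (about +5 N). I open the gripper slowly and rise straight up.

```bash
python3 -m inch '[[[30,0,0,0,0,0,0],[40,0,0,0,0,0,0],[60,0,0,0,0,0,0],[60,0,0,0,0,0,0],[60,0,0,-10,0,0,0],[60,0,0,-30,0,0,0],[60,0,0,-50,0,0,0],[60,0,0,-50,0,0,0]]]'
python3 -m inch '[[[60,60,0,-10,0,0,0],[60,60,0,0,0,0,0],[60,60,0,0,0,0,0],[60,0,0,0,0,0,0],[60,0,0,0,0,0,0]]]'
python3 - <<'E'
from h import *
c=cam("scene"); s=cam("top")
a=lambda c,b,k:cv2.resize(c['pixels'][b[1]:b[3],b[0]:b[2],::-1],None,fx=k,fy=k,interpolation=cv2.INTER_CUBIC)
t=np.zeros((540,800,3),np.uint8); t[:540,:480]=a(c,(180,170,340,350),3); t[:480,480:800]=a(s,(232,100,392,340),2)
cv2.imwrite('pics/k.png',t)
E
```

```text
time: 14.8
ee_pos: [0.5001, -0.0001, 0.1467]
tcp_rot: [180.0, 0.0, 93.2]
wrist_force: [0.5, 0.3, -0.1]
opening: 0.0512
grasp_force: 0.0
time: 15.42
ee_pos: [0.4903, 0.1795, 0.155]
tcp_rot: [180.0, 0.0, 93.2]
wrist_force: [0.0, 1.0, -0.5]
opening: 0.0511
grasp_force: 0.0
```

View pics/k.png

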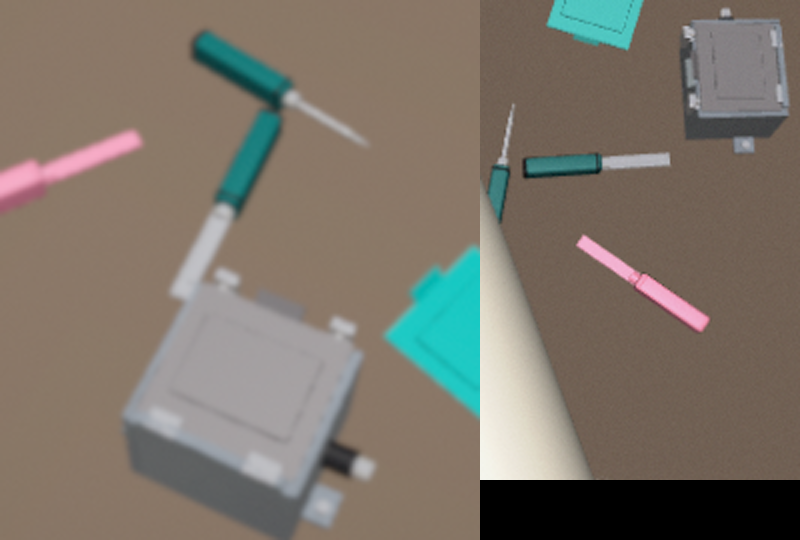

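The tool lies flat on the bench, clear of the box and the other tools. The cover stands raised and the robot touches nothing.

```bash
python3 -c "
from workcell import bot
print(bot.job_done())"
```

```text
the job is handed in; nothing more can be done
None
```

I levered the cover up with the pry tool until, in both camera views, it stayed raised clear of its two front catches; I then drew the blade out, set the tool down gently on clear bench, and handed the job in at about 15.5 s, with no verdict returned.

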